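Load the full keyed reagent cartridge

ROBOT

A 7-joint arm with a two-finger parallel gripper is mounted at the origin on a cart in front of the work surface, level with it; the furniture and walls round the work are solid. World frame = base frame: x ahead of the robot, y to its left, z up, the work surface at z = 0. Lengths are in m, angles in rad, forces in N, time in s.
With the tool pointing down it reaches from about 0.425 to 0.825 m from the base axis. Payload 3.6 kg.
Tool frame: the origin (TCP) lies on the centre line of the jaws, within the pads' length; the fingertips stand ahead of it and the grasp point (between the pads) lies 6 mm ahead of it (manip.finger_overhang is the z of the fingertips in the tool frame, in m); z points along the fingers, y is the line along which they close (so a half turn about z gives the same grasp; the last joint's range is limited). The gripper opens to 85 mm and grips with 20 to 120 N. Pads are 22 mm wide; open, the fingers measure 114 mm over their backs; the gripper's body (76 mm by 85 mm) begins 54 mm behind the grasp point. The pads swing forward as they close: fully open they stand 13 mm farther back than shut.
Start: joints at [-0.026, 0.615, -0.013, 1.423, 0.008, 1.103, -0.04], TCP at [0.65, 0, 0.256] pointing down, gripper open.
Joint ranges: [-3.12, 3.12], [-0.3, 2.06], [-1.34, 1.32], [0.26, 2.42], [-1.36, 4.5], [0.01, 1.98], [-2.84, 2.84]. Speed limits (rad/s): [2.79, 2.79, 3.14, 3.14, 3.14, 3.14, 3.14].

INTERFACE

Orientations are given as a 3x3 rotation matrix whose columns are the frame's x, y, z axes.
In Python, from bench import manip gives the robot as it stands.
- The arm moves only by the tool apply_moves, never from a script. Its arguments are lists of equal length, an entry for each row: "xyz": the shift along the world's x, y, z in cm, a list of three; "turn": the turn, a rotation vector about the world's x, y, z in degrees, a list of three. In form: {"xyz": [[tx, ty, tz], ...], "turn": [[rx, ry, rz], ...]}. A call has 1 to 10 rows; each row is the pose to reach, as a shift and turn from the pose commanded when the call began; what a row does not reach only later rows make up. A row lasts 1/10 s, in which the tool goes at most 50 mm and 8.59 degrees, less where a joint would pass 70% of its speed; a pose out of reach is approached as far as the arm can. A call with a gripper value outside its range is refused whole. "fingers" is the closure, from 0 (fully open) to 1 (shut), set as the call begins (left out, the last holds). The fingers move at their own pace and stop on an object; "grip_force" is the grip in N (left out, the last holds). Time passes only in rows, so rows that repeat a pose let the fingers close. It gives the time, the measured TCP pose, the force, the opening and the grip force at its end, in the units of the state.
- manip.get_obs(): the state, without advancing time (a new reading comes with each control period).
- manip.read_camera(name): name is "scene" or "side" or "wrist"; returns a dict with "pixels" (400x640x3 uint8, red, green, blue), "fovy" (degrees; the focal length in pixels is half the picture's height over the tangent of half this angle, whatever the lens; pixels are square), "cx", "cy" (the principal point, pixels), "position" and "orientation" of the camera in the world; the wrist camera has in their place "mount" (4x4, takes a point from camera to tool coordinates, whose origin is the TCP and whose axes are the flange's). Camera axes: x right, y down, z forward; pixel columns grow to the right and rows downward; lengths in m; the calibration is good to about 2 mm. A picture is of the moment at which its call begins: read the wrist's pose just before it. There is no depth.
- manip.sign_off(): hands the job in; it is judged then, once.
The state is a dict: "time_s": time; "joint_pos": joint angles; "joint_vel": joint speeds; "joint_efforts": joint torques, N m; "tool_pos": TCP position; "orientation": TCP orientation; "contact_force": force on the tool from outside, world axes, zero at the start; "moment": the same for the moment, N m; "gripper_width": finger opening in m; "grasp_force": force on a finger pad.
Only numpy, scipy, OpenCV 4.12 (cv2) and the standard library are available. Lean on these libraries where they do the work, as an engineer would, in place of code of your own. Each camera call takes 0.05 s, during which the arm holds its last target. There are 200 camera calls.

TASK

One of the two identical sealed cartridges in the rack is full and the other is spent: find the full one by lifting, and leave the spent one standing in a bay of the rack. Take the full one out, stand it on the open bench and let go, then take it again by its round sides, turn it until its flat matches the flat of the D-shaped dock and lower it fully home. Keep both cartridges upright and leave everything else where it is.

Things in the scene. Friction and masses are not known exactly. Their poses are not given: they have to be found in the camera images.
- rack: fixed aluminium rack, base 66 x 130 x 8 mm, origin under its centre; three walls (36 mm long in x, 6 thick, top 80 mm above the bench) at y = -60, 0, 60 mm make two bays 54 mm wide, open only to rack -x and +x: there is the room for fingers. Each bay holds a cartridge, its flat to rack -x. The two look identical; which is full is random and can only be felt by lifting
- rack_bay0 (a point): bay at rack y = +30 mm: where a cartridge's point lies when it stands in the middle of the bay (44 mm above the bench); axes as the rack
- rack_bay1 (a point): the same for the bay at rack y = -30 mm
- dock: fixed dock, dark base 100 x 96 x 6 mm, origin under its centre; aluminium D-shaped collar (outer radius 36 mm, top 30 mm above the bench). Two guard plates (10 mm thick, 34 mm wide, top 80 mm above the bench) at dock x = -37 to -27 and +28 to +38 mm: fingers have room only at dock +y and -y, at the cartridge's round sides, above the collar
- dock_seat (a point): where the cartridge's point lies when fully home in the dock (42 mm above the bench). The D-shaped well is 24 mm deep and 1.5 mm wider all round than a cartridge, its rim chamfered 2 mm; the flat of the well is on the dock's -x side, so that the axes of cartridge and dock then agree. Axes as the dock
- cartridge_a_center (a point): a sealed grey cartridge, upright D-profile: radius 24 mm about its axis, with one flat 15 mm from the axis along the whole height; 72 mm tall plus 3 mm plug; 39 mm wide across the flat, 48 mm across its round sides; lower edge chamfered. Full (0.32 to 0.42 kg) or spent (0.08 to 0.10 kg). Point on the axis, 36 mm above the underside; z up, flat faces its -x, round sides +y and -y
- cartridge_b_center (a point): a sealed grey cartridge, upright D-profile: radius 24 mm about its axis, with one flat 15 mm from the axis along the whole height; 72 mm tall plus 3 mm plug; 39 mm wide across the flat, 48 mm across its round sides; lower edge chamfered. Full (0.32 to 0.42 kg) or spent (0.08 to 0.10 kg). Point on the axis, 36 mm above the underside; z up, flat faces its -x, round sides +y and -y
- sample_bottle: a bystander, not to be moved: amber bottle with white cap, 42 mm across, 86 mm tall, origin under its centre
- beaker_50: a bystander, not to be moved: small glass beaker, 50 mm across, 59 mm tall, origin under its centre
- slide_box: a bystander, not to be moved: small pale carton, 79 x 116 x 32 mm, origin under its centre
- electrode_bottle: a bystander, not to be moved: small green bottle, 34 mm across, 36 mm tall, origin under its centre
- pen: a bystander, not to be moved: black and white marker pen lying, 12 x 134 x 14 mm, origin under its centre
- boat: a bystander, not to be moved: white weighing boat, 48 x 60 x 13 mm, origin under its centre
- syringe: a bystander, not to be moved: plastic syringe lying, 37 x 118 x 28 mm, origin under its centre

How it is judged:
By the outcome, as a careful person would: the job done as asked, in the order asked, and still so for the second after the job is handed in, with the robot touching nothing.
It also fails if it takes over 67 s, if anything falls off the work surface, if the arm or the gripper's body presses on something with over 40 N, if the wrist force passes 120 N, or if a joint passes its speed limit or range.

## Working session

There is one attempt and no reset: what is moved stays moved. The work goes in short steps, Python scripts to look and compute and a tool call to move; the robot and the scene stay as the last step left them, time stands still between calls to the robot, and variables do not carry over. Pictures are saved under pics/ and viewed, at most 13 in all, crops included, and the job is handed in when it is done.

Besides the shell and the picture viewer there is one more tool, called after "Call:" as name(argument=value, ...), one argument or row to a line, values as JSON. apply_moves: Moves the arm, as the interface text tells. Its arguments: {"type":"object","properties":{"xyz":{"type":"array"},"turn":{"type":"array"},"fingers":{"type":"number"},"grip_force":{"type":"number"}},"required":["xyz","turn"]}

```bash
mkdir -p pics; cat > h.py <<'E'
import numpy as np,cv2,json
from bench import manip
def cam(n,save=None):
    o=manip.get_obs(); c=manip.read_camera(n); im=np.ascontiguousarray(c["pixels"][:,:,::-1])
    f=200/np.tan(np.radians(c["fovy"])/2)
    if n=="wrist":
        T=np.eye(4);T[:3,:3]=o["orientation"];T[:3,3]=o["tool_pos"];M=T@np.array(c["mount"]);R,p=M[:3,:3],M[:3,3]
    else: R,p=np.array(c["orientation"]),np.array(c["position"])
    if save: cv2.imwrite("pics/%s.png"%save,im); np.savez("pics/%s.npz"%save,R=R,p=p,f=f,cx=c["cx"],cy=c["cy"])
    return im,dict(R=R,p=p,f=f,cx=c["cx"],cy=c["cy"])
def load(s): return cv2.imread("pics/%s.png"%s),dict(np.load("pics/%s.npz"%s))
def ray(k,u,v):
    d=k["R"]@np.array([(u-k["cx"])/k["f"],(v-k["cy"])/k["f"],1]);return k["p"],d
def onz(k,u,v,z):
    p,d=ray(k,u,v);return p+d*(z-p[2])/d[2]
def proj(k,P):
    q=k["R"].T@(np.asarray(P)-k["p"]);return k["cx"]+k["f"]*q[0]/q[2],k["cy"]+k["f"]*q[1]/q[2]
E
python3 - <<'E'
from h import *
o=manip.get_obs();print(o,manip.finger_overhang)
for n in("scene","side","wrist"):
    im,k=cam(n,n+"0");print(n,k)
E
```

```text
{'time_s': 0.0, 'joint_pos': array([-0.02653976,  0.61592093, -0.01260412,  1.42489145,  0.00810929,
        1.10338557, -0.04041274]), 'joint_vel': array([ 2.58630122e-04,  4.06281649e-04, -2.68464373e-04, -4.01560446e-05,
       -3.37358496e-04,  1.52547982e-03,  1.38762058e-03]), 'joint_efforts': array([ 1.38264377e-04, -4.69217670e+01,  2.59523503e-01, -1.71036780e+01,
        1.00907375e-02,  9.80606623e-03,  4.10031795e-07]), 'tool_pos': array([6.49307608e-01, 2.74050223e-05, 2.55139443e-01]), 'orientation': array([[-8.77403525e-05,  9.99996734e-01, -2.55435364e-03],
       [ 9.99999995e-01,  8.76073955e-05, -5.21629780e-05],
       [-5.19390273e-05, -2.55435820e-03, -9.99996736e-01]]), 'contact_force': array([ 0.02316597, -0.71221521, -0.32704933]), 'moment': array([-0.00390393,  0.0203189 , -0.0108858 ]), 'grasp_force': 0.0, 'gripper_width': 0.08539129470435103} 0.025
scene {'R': array([[-0.74775895, -0.44999282,  0.48822435],
       [-0.66380978,  0.52282389, -0.53480067],
       [-0.01459889, -0.72399008, -0.68965588]]), 'p': array([-0.03143877,  0.55665905,  0.86593447]), 'f': np.float64(410.12894225402226), 'cx': 317.9146693025826, 'cy': 197.02277910205453}
side {'R': array([[ 0.99595382, -0.06345762,  0.06363269],
       [-0.08842023, -0.56543356,  0.8200407 ],
       [-0.01605777, -0.82234909, -0.56875665]]), 'p': array([ 0.47194629, -0.91141387,  0.64170191]), 'f': np.float64(375.8277688968239), 'cx': 322.8004271006966, 'cy': 198.6752457075803}
wrist {'R': array([[ 9.99998142e-01,  3.97156288e-04, -1.88628075e-03],
       [-2.05324104e-04, -9.51032472e-01, -3.09090918e-01],
       [-1.91667164e-03,  3.09090731e-01, -9.51030623e-01]]), 'p': array([0.64955627, 0.07913062, 0.37256571]), 'f': np.float64(314.18466269702304), 'cx': 317.0908771784743, 'cy': 199.577992535252}
```

View pics/scene0.png

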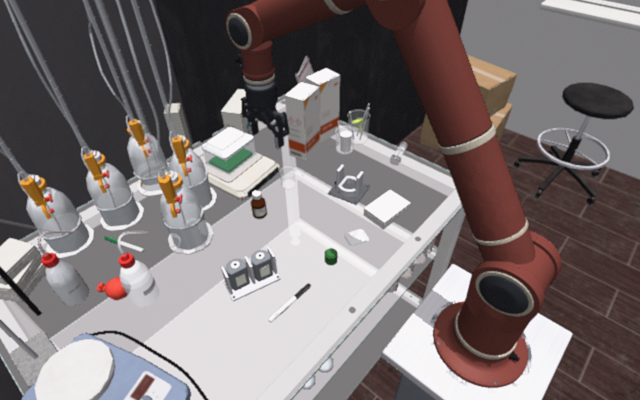

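View pics/side0.png

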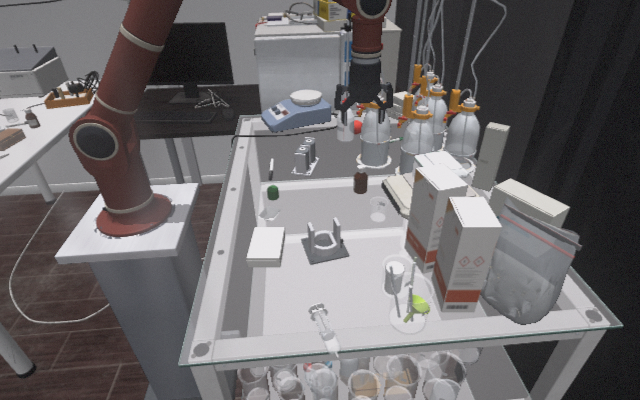

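View pics/wrist0.png

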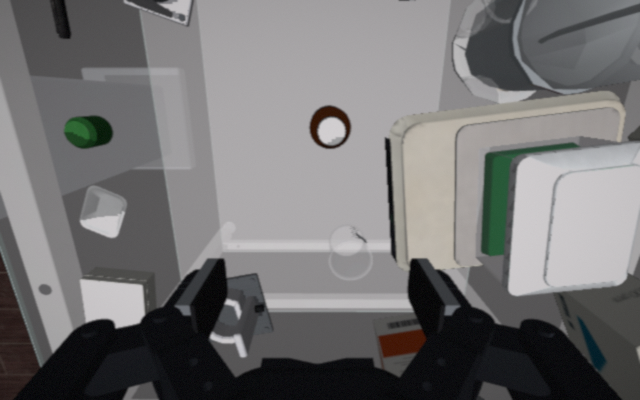

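The scene view shows the rack with both cartridges near (250,272), the dock at (350,186), the bottle at (258,205), the pen at (290,302) and the beaker at (290,175). The side view shows the dock at (323,243) and the rack at (305,155). In the wrist view (image up = +y) the rack is at the upper left edge and the dock at (240,305).

```bash
python3 - <<'E'
from h import *
_,k=load("scene0")
for n,u,v,z in [("cartA top",236,261,.075),("cartB top",262,253,.075),("rack corner",228,297,0),("rackcorner2",280,288,0),("dock",350,186,.006),("bottle",258,215,0),("ebottle",331,262,0),("pen",290,302,0),("beaker",290,178,.03),("box",388,208,.03),("boat",357,238,0)]:
    print(n,onz(k,u,v,z).round(3))
im,k=load("scene0");cv2.imwrite("pics/c1.png",np.hstack([cv2.resize(im[235:310,205:305],(400,300),interpolation=2),cv2.resize(im[155:230,310:410],(400,300),interpolation=2)]))
E
```

```text
cartA top [0.53  0.24  0.075]
cartB top [0.5   0.182 0.075]
rack corner [0.513 0.294 0.   ]
rackcorner2 [0.435 0.192 0.   ]
dock [ 0.534 -0.213  0.006]
bottle [0.664 0.057 0.   ]
ebottle [0.391 0.048 0.   ]
pen [0.389 0.204 0.   ]
beaker [ 0.683 -0.099  0.03 ]
box [ 0.378 -0.188  0.03 ]
boat [ 0.391 -0.062  0.   ]
```

View pics/c1.png

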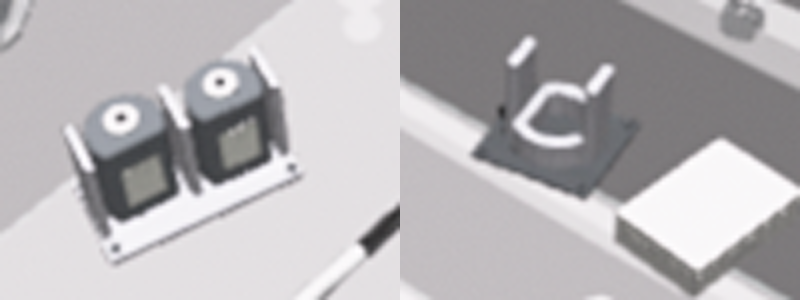

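The crop shows both flats (with labels) facing the scene camera, which fixes the rack's -x side. The dock's collar flat faces the lower left guard in the image. Next I move the wrist camera over the rack.

Call:
apply_moves(
  xyz=[
    [-13,4,0],
    [-13,4,0],
    [-13,4,0],
    [-13,4,0],
    [-13,4,0],
    [-13,4,0],
  ],
  turn=[
    [0,0,0],
    [0,0,0],
    [0,0,0],
    [0,0,0],
    [0,0,0],
    [0,0,0],
  ],
)

```text
time_s: 0.75
tool_pos: [0.5213, 0.0395, 0.2565]
orientation: [[0.001, 1.0, 0.002], [1.0, -0.001, -0.0], [-0.0, 0.002, -1.0]]
contact_force: [-0.2, -0.7, 0.3]
gripper_width: 0.0854
grasp_force: 0.0
```

```bash
python3 - <<'E'
from h import *
print(manip.get_obs()["tool_pos"],manip.get_obs()["contact_force"],manip.get_obs()["joint_vel"].round(3))
cam("wrist","wr1")
E
```

```text
[0.52126406 0.03948332 0.25647952] [-0.1760117  -0.68162681  0.33620888] [ 0.007  0.013  0.    -0.01  -0.002  0.003 -0.   ]
```

View pics/wr1.png

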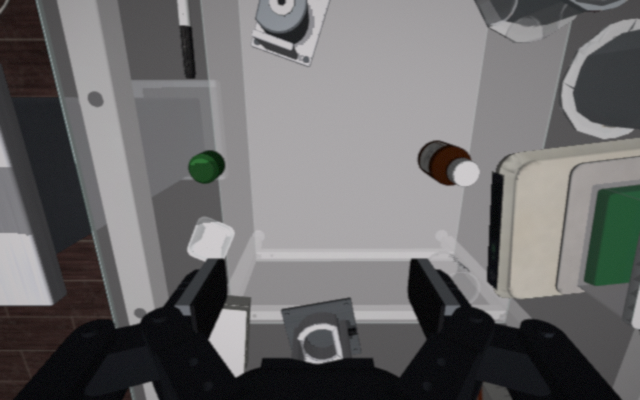

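The wrist camera looks back toward -y: the rack's plug is at (281,3), the dock at (322,335), the bottle at (450,165). I move on in +y.

Call:
apply_moves(
  xyz=[
    [0,5,0],
    [0,10,0],
    [0,12,0],
    [0,12,0],
    [0,12,0],
    [0,12,0],
  ],
  turn=[
    [0,0,0],
    [0,0,0],
    [0,0,0],
    [0,0,0],
    [0,0,0],
    [0,0,0],
  ],
)

```text
time_s: 1.4
tool_pos: [0.5208, 0.1577, 0.256]
orientation: [[0.004, 1.0, -0.0], [1.0, -0.004, -0.002], [-0.002, -0.0, -1.0]]
contact_force: [0.4, -0.9, -0.5]
gripper_width: 0.0855
grasp_force: 0.0
```

```bash
python3 - <<'E'
from h import *
_,k=load("wr1"); print(onz(k,281,3,.083),onz(k,322,340,.03),onz(k,465,172,.08))
cam("wrist","wr2")
E
```

```text
[0.49256475 0.19123178 0.083     ] [ 0.52802383 -0.19204384  0.03      ] [0.66313932 0.05055786 0.08      ]
```

View pics/wr2.png

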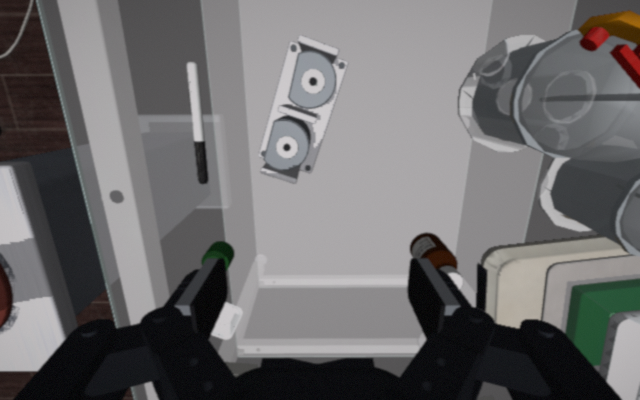

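The plugs are at (313,81) (bay0) and (287,147) (bay1), and the base screws at (293,47), (342,65), (265,154), (308,168).

```bash
python3 - <<'E'
from h import *
im,k=load("wr2"); g=cv2.cvtColor(im,6).astype(float)
def dark(u,v,r=5):
    w=g[v-r:v+r+1,u-r:u+r+1]; wt=np.clip(150-w,0,None); yy,xx=np.mgrid[-r:r+1,-r:r+1]
    return u+(wt*xx).sum()/wt.sum(), v+(wt*yy).sum()/wt.sum()
P=[]
for u,v in((313,81),(287,147)):
    c=dark(u,v,4);p=onz(k,*c,.083);P.append(p);print(c,p.round(4))
d=P[0]-P[1];print(np.linalg.norm(d),"rack yaw",np.degrees(np.arctan2(d[1],d[0]))-90)
S=[]
for u,v in((293,47),(342,65),(265,154),(308,168)):
    c=dark(u,v,3);S.append(onz(k,*c,.008));print(c,S[-1].round(4))
print("screw centre",np.mean(S,0),"mid plugs",(P[0]+P[1])/2)
for a,b in((0,2),(1,3)):
    d=S[a]-S[b];print(np.linalg.norm(d),np.degrees(np.arctan2(d[1],d[0]))-90)
E
```

```text
(np.float64(312.64313725490194), np.float64(81.08700980392157)) [0.5173 0.25   0.083 ]
(np.float64(286.38777459407834), np.float64(147.01337153772684)) [0.4927 0.1932 0.083 ]
0.06192542088828644 rack yaw -23.46592689289548
(np.float64(293.1307142857143), np.float64(47.66)) [0.4961 0.2866 0.008 ]
(np.float64(341.1866566716642), np.float64(65.12443778110945)) [0.5472 0.2693 0.008 ]
(np.float64(264.12567463377025), np.float64(153.4988434849653)) [0.4591 0.1745 0.008 ]
(np.float64(307.63252541047694), np.float64(167.75410476935104)) [0.5097 0.1573 0.008 ]
screw centre [0.50300527 0.22192597 0.008     ] mid plugs [0.5050155  0.22164016 0.083     ]
0.1180001815364777 -18.238649362593875
0.11809818048554108 -18.50202822309285
```

Call:
apply_moves(
  xyz=[
    [-1,1.5,-3],
    [-2,3,-6],
    [-2.4,3.2,-9],
    [-2.4,3.2,-10],
    [-2.4,3.2,-13],
    [-2.4,3.2,-16],
    [-2.4,3.2,-18.5],
    [-2.4,3.2,-20],
    [-2.4,3.2,-20],
    [-2.4,3.2,-20],
  ],
  turn=[
    [0,0,-8],
    [0,0,-16],
    [0,0,-18.4],
    [0,0,-18.4],
    [0,0,-18.4],
    [0,0,-18.4],
    [0,0,-18.4],
    [0,0,-18.4],
    [0,0,-18.4],
    [0,0,-18.4],
  ],
)

```text
time_s: 2.45
tool_pos: [0.4974, 0.1911, 0.0571]
orientation: [[0.317, 0.948, 0.002], [0.948, -0.317, 0.0], [0.001, 0.002, -1.0]]
contact_force: [0.0, 0.2, -0.7]
gripper_width: 0.0854
grasp_force: 0.0
```

Call:
apply_moves(
  xyz=[
    [0,0,0],
    [0,0,0],
    [0,0,0],
    [0,0,0],
    [0,0,0],
    [0,0,0],
    [0,0,0],
  ],
  turn=[
    [0,0,0],
    [0,0,0],
    [0,0,0],
    [0,0,0],
    [0,0,0],
    [0,0,0],
    [0,0,0],
  ],
  fingers=1,
  grip_force=30,
)

```text
time_s: 3.15
tool_pos: [0.4961, 0.1923, 0.0572]
orientation: [[0.315, 0.949, 0.001], [0.949, -0.315, 0.001], [0.001, 0.0, -1.0]]
contact_force: [-1.0, -0.4, 7.2]
gripper_width: 0.0388
grasp_force: 31.0
```

Call:
apply_moves(
  xyz=[
    [0,0,0.5],
    [0,0,1.5],
    [0,0,2.5],
    [0,0,2.5],
    [0,0,2.5],
    [0,0,2.5],
    [0,0,2.5],
    [0,0,2.5],
  ],
  turn=[
    [0,0,0],
    [0,0,0],
    [0,0,0],
    [0,0,0],
    [0,0,0],
    [0,0,0],
    [0,0,0],
    [0,0,0],
  ],
)

```text
time_s: 3.95
tool_pos: [0.4957, 0.1919, 0.0809]
orientation: [[0.316, 0.949, -0.001], [0.949, -0.316, -0.0], [-0.001, -0.001, -1.0]]
contact_force: [-0.7, 0.2, -1.3]
gripper_width: 0.0386
grasp_force: 30.3
```

```bash
python3 - <<'E'
from h import *
for i in range(4):
    im,k=cam("wrist","wr3"); o=manip.get_obs();print(o["contact_force"],o["moment"],o["joint_efforts"].round(2))
E
```

```text
[-0.87752651  0.42783612 -0.94252404] [-0.02982567 -0.03514325 -0.02923303] [-0.000e+00 -4.243e+01  7.500e-01 -9.750e+00  0.000e+00  1.000e-02
  0.000e+00]
[-0.48915249 -0.48893035 -0.97521514] [-0.04621847 -0.03260803  0.02547606] [-0.000e+00 -4.241e+01  7.500e-01 -9.750e+00  0.000e+00  1.000e-02
  0.000e+00]
[-0.71088442 -0.11464413 -0.75018501] [0.07080873 0.02631655 0.01734907] [-0.00e+00 -4.24e+01  7.50e-01 -9.75e+00  0.00e+00  1.00e-02 -0.00e+00]
[ 0.75386972 -0.17208977 -0.41042017] [ 0.01443962  0.02794817 -0.02118584] [ 0.000e+00 -4.239e+01  7.500e-01 -9.750e+00  0.000e+00  1.000e-02
 -0.000e+00]
```

Force change is about -0.9 N, so this is the spent one. I set it back and lift the other to confirm.

Call:
apply_moves(
  xyz=[
    [0,0,-1],
    [0,0,-2],
    [0,0,-2.4],
    [0,0,-2.4],
    [0,0,-2.4],
  ],
  turn=[
    [0,0,0],
    [0,0,0],
    [0,0,0],
    [0,0,0],
    [0,0,0],
  ],
)

```text
time_s: 4.65
tool_pos: [0.4952, 0.1917, 0.0572]
orientation: [[0.316, 0.949, -0.002], [0.949, -0.316, -0.001], [-0.001, -0.002, -1.0]]
contact_force: [-2.3, -0.6, 5.0]
gripper_width: 0.0384
grasp_force: 31.1
```

Call:
apply_moves(
  xyz=[
    [0,0,0],
    [0,0,0],
    [0,0,0],
    [0,0,0],
    [0,0,0],
    [0,0,0],
    [0,0,0],
  ],
  turn=[
    [0,0,0],
    [0,0,0],
    [0,0,0],
    [0,0,0],
    [0,0,0],
    [0,0,0],
    [0,0,0],
  ],
  fingers=0,
)

```text
time_s: 5.35
tool_pos: [0.496, 0.192, 0.0573]
orientation: [[0.316, 0.949, -0.0], [0.949, -0.316, 0.0], [-0.0, -0.0, -1.0]]
contact_force: [-0.8, 0.5, -0.0]
gripper_width: 0.0854
grasp_force: 0.0
```

Call:
apply_moves(
  xyz=[
    [0,0,2],
    [0,0,6],
    [0,0,9],
    [1.5,3,9],
    [2.6,5.8,9],
    [2.6,5.8,9],
    [2.6,5.8,6],
    [2.6,5.8,2],
    [2.6,5.8,0],
    [2.6,5.8,0],
  ],
  turn=[
    [0,0,0],
    [0,0,0],
    [0,0,0],
    [0,0,0],
    [0,0,0],
    [0,0,0],
    [0,0,0],
    [0,0,0],
    [0,0,0],
    [0,0,0],
  ],
)

```text
time_s: 6.35
tool_pos: [0.5194, 0.2483, 0.0541]
orientation: [[0.316, 0.949, -0.007], [0.949, -0.316, -0.004], [-0.006, -0.006, -1.0]]
contact_force: [-0.1, -0.2, -0.3]
gripper_width: 0.0854
grasp_force: 0.0
```

Call:
apply_moves(
  xyz=[
    [0,0,0],
    [0,0,0],
    [0,0,0],
    [0,0,0],
    [0,0,0],
    [0,0,0],
    [0,0,0],
  ],
  turn=[
    [0,0,0],
    [0,0,0],
    [0,0,0],
    [0,0,0],
    [0,0,0],
    [0,0,0],
    [0,0,0],
  ],
  fingers=1,
  grip_force=50,
)

```text
time_s: 7.05
tool_pos: [0.5215, 0.251, 0.059]
orientation: [[0.315, 0.949, 0.0], [0.949, -0.315, 0.002], [0.002, -0.0, -1.0]]
contact_force: [-2.9, 0.4, 6.9]
gripper_width: 0.0383
grasp_force: 51.2
```

Call:
apply_moves(
  xyz=[
    [0,0,0.5],
    [0,0,1.5],
    [0,0,2.5],
    [0,0,2.5],
    [0,0,2.5],
    [0,0,2.5],
    [0,0,2.5],
    [0,0,2.5],
  ],
  turn=[
    [0,0,0],
    [0,0,0],
    [0,0,0],
    [0,0,0],
    [0,0,0],
    [0,0,0],
    [0,0,0],
    [0,0,0],
  ],
)

```text
time_s: 7.85
tool_pos: [0.5218, 0.2499, 0.0819]
orientation: [[0.316, 0.949, -0.001], [0.949, -0.316, -0.0], [-0.001, -0.001, -1.0]]
contact_force: [0.0, -0.6, -3.9]
gripper_width: 0.0377
grasp_force: 50.6
```

Wrist force is about -3.9 N: bay0 holds the full one. I lift it out and stand it at about (0.53, 0.03), and meanwhile look at the dock.

Call:
apply_moves(
  xyz=[
    [0,0,3],
    [0,0,7],
    [0,0,10],
    [0,-2,11],
    [0,-6,11],
    [0,-10,11],
    [0,-14,11],
    [0,-18,11],
    [0,-21,11],
    [0,-22,11],
  ],
  turn=[
    [0,0,0],
    [0,0,0],
    [0,0,0],
    [0,0,0],
    [0,0,0],
    [0,0,0],
    [0,0,0],
    [0,0,0],
    [0,0,0],
    [0,0,0],
  ],
)

```text
time_s: 8.85
tool_pos: [0.5215, 0.0246, 0.1922]
orientation: [[0.322, 0.947, -0.001], [0.947, -0.322, -0.003], [-0.003, 0.0, -1.0]]
contact_force: [-0.0, 0.4, -3.7]
gripper_width: 0.0383
grasp_force: 51.8
```

```bash
python3 - <<'E'
from h import *
im,k=load("wr1"); im2,k2=cam("side","sd2"); im3,_=load("side0")
a=cv2.resize(im[280:380,270:380],(396,360),interpolation=2)
b=cv2.resize(im3[205:270,290:360],(388,360),interpolation=2)
cv2.imwrite("pics/c2.png",np.hstack([a,b]))
print(manip.get_obs()["tool_pos"],manip.get_obs()["joint_pos"].round(2))
E
```

```text
[0.52161876 0.0249343  0.19218087] [-0.12  0.5   0.05  1.87 -0.03  0.77 -0.39]
```

View pics/c2.png

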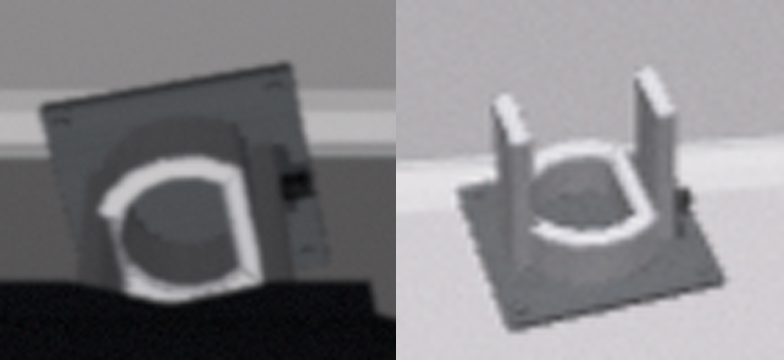

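The crops show the collar's flat on the world +x side: dock yaw ≈ -170°. The cartridge will need about -152° of turn after the regrasp. I stand it down here.

Call:
apply_moves(
  xyz=[
    [0,0,-3],
    [0,0,-7],
    [0,0,-10],
    [0,0,-12],
    [0,0,-13],
    [0,0,-13.7],
    [0,0,-14],
    [0,0,-14.1],
    [0,0,-14.1],
    [0,0,-14.1],
  ],
  turn=[
    [0,0,0],
    [0,0,0],
    [0,0,0],
    [0,0,0],
    [0,0,0],
    [0,0,0],
    [0,0,0],
    [0,0,0],
    [0,0,0],
    [0,0,0],
  ],
)

```text
time_s: 9.9
tool_pos: [0.5225, 0.03, 0.052]
orientation: [[0.316, 0.949, 0.002], [0.949, -0.316, 0.0], [0.001, 0.001, -1.0]]
contact_force: [-0.0, -0.2, -4.2]
gripper_width: 0.0381
grasp_force: 52.1
```

Call:
apply_moves(
  xyz=[
    [0,0,-0.1],
    [0,0,-0.2],
    [0,0,-0.3],
    [0,0,-0.3],
    [0,0,-0.3],
  ],
  turn=[
    [0,0,0],
    [0,0,0],
    [0,0,0],
    [0,0,0],
    [0,0,0],
  ],
)

```text
time_s: 10.4
tool_pos: [0.5224, 0.03, 0.0509]
orientation: [[0.316, 0.949, 0.002], [0.949, -0.316, 0.0], [0.001, 0.002, -1.0]]
contact_force: [-4.2, -0.0, 14.3]
gripper_width: 0.0382
grasp_force: 54.5
```

Contact at about 0.051. I release, back off, then go over to view the dock.

Call:
apply_moves(
  xyz=[
    [0,0,0.1],
    [0,0,0.1],
    [0,0,0.1],
    [0,0,0.1],
    [0,0,0.1],
    [0,0,0.1],
  ],
  turn=[
    [0,0,0],
    [0,0,0],
    [0,0,0],
    [0,0,0],
    [0,0,0],
    [0,0,0],
  ],
  fingers=0,
)

```text
time_s: 11.0
tool_pos: [0.5219, 0.03, 0.0491]
orientation: [[0.316, 0.949, -0.0], [0.949, -0.316, 0.0], [-0.0, -0.0, -1.0]]
contact_force: [-0.1, 0.1, -0.4]
gripper_width: 0.0853
grasp_force: 0.0
```

Call:
apply_moves(
  xyz=[
    [0,0,2],
    [0,0,6],
    [0,0,11],
    [0,-4,15],
    [0,-9,17],
    [0,-14,17],
    [0,-19,17],
    [0,-23,17],
    [0,-25,17],
    [0,-25,17],
  ],
  turn=[
    [0,0,0],
    [0,0,0],
    [0,0,0],
    [0,0,6],
    [0,0,12],
    [0,0,18.4],
    [0,0,18.4],
    [0,0,18.4],
    [0,0,18.4],
    [0,0,18.4],
  ],
)

```text
time_s: 12.0
tool_pos: [0.5205, -0.2253, 0.2189]
orientation: [[0.008, 1.0, -0.001], [1.0, -0.008, -0.003], [-0.003, -0.001, -1.0]]
contact_force: [0.1, 0.0, -0.1]
gripper_width: 0.0855
grasp_force: 0.0
```

```bash
python3 - <<'E'
from h import *
for i in range(3): im,k=cam("wrist","wr4")
print(manip.get_obs()["tool_pos"],manip.get_obs()["joint_vel"].round(3))
E
```

```text
[ 0.52211591 -0.21799339  0.21900996] [-0.021 -0.005 -0.012  0.002  0.002 -0.     0.002]
```

View pics/wr4.png

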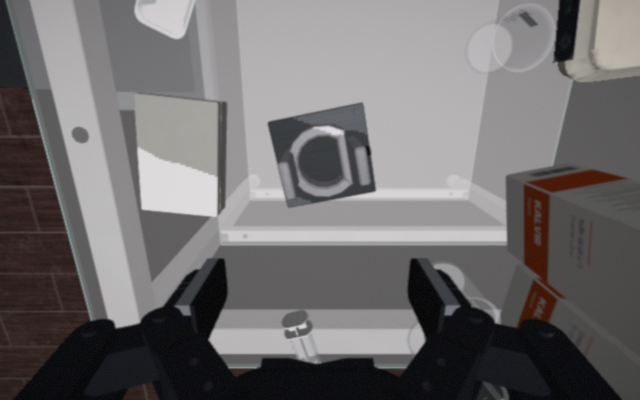

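The dock is in clear view: base corners near (267,122), (362,103), (377,190), (288,208), collar centred near (323,160), and its flat on the right (image +x).

```bash
cat > dock.py <<'E'
from h import *
im,k=load("wr4")
# base corners: fit lines to the dark base's edges from mask hull, cast on z=.006
hsv=cv2.cvtColor(im,40); g=cv2.cvtColor(im,6)
m=np.zeros_like(g); m[90:220,255:390]=((g<115)[90:220,255:390]*255)
n,l,s,c=cv2.connectedComponentsWithStats(m); i=1+np.argmax(s[1:,4]); print(s[i])
cn=max(cv2.findContours((l==i).astype(np.uint8),0,1)[0],key=cv2.contourArea)
h=cv2.convexHull(cn)[:,0].astype(float)
P=np.array([onz(k,u,v,.006)[:2] for u,v in h],np.float32)
r=cv2.minAreaRect(P*1000);print("base",r)
q=cv2.approxPolyDP(cv2.convexHull(cn),8,True)[:,0];print(q.tolist(),[ (onz(k,*x,.006)[:2]*1000).round(1).tolist() for x in q])
def ortho(z,c,sz=0.12,s=3000):
    n=int(sz*s); H=cv2.getPerspectiveTransform(np.float32([proj(k,(c[0]-sz/2+a*sz,c[1]+sz/2-b*sz,z)) for a,b in((0,0),(1,0),(1,1),(0,1))]),np.float32([(0,0),(n,0),(n,n),(0,n)]))
    return cv2.warpPerspective(im,H,(n,n),flags=cv2.INTER_CUBIC)
c=np.array(r[0])/1000
o=np.hstack([ortho(.006,c),ortho(.030,c)])
for x in (180,540): cv2.drawMarker(o,(x,180),(0,0,255),0,10)
cv2.imwrite("pics/c3.png",o)
E
python3 dock.py
```

```text
[ 268  103  107  105 6203]
base ((528.312744140625, -200.29937744140625), (99.49891662597656, 95.24678802490234), 11.04807186126709)
[[361, 103], [374, 190], [289, 207], [268, 122]] [[565.8, -145.1], [583.9, -236.1], [490.4, -255.8], [471.4, -163.7]]
```

View pics/c3.png

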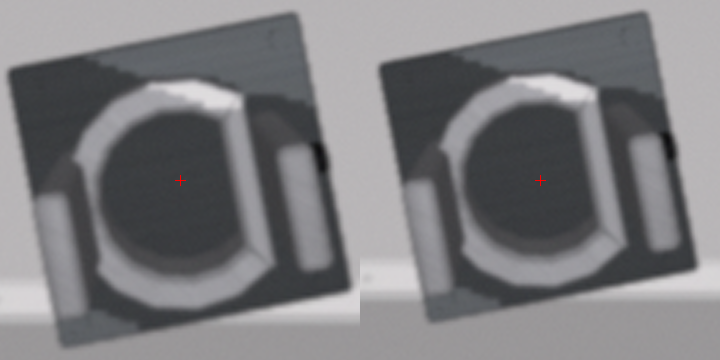

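The rectified view confirms a base of 99.5 x 95.2 mm (expected 100 x 96), the collar centred on it, dock at (0.5283, -0.2003) with yaw ≈ 191°. I now view the cartridge from the same attitude so that the camera bias cancels.

Call:
apply_moves(
  xyz=[
    [0,5,0],
    [0,10,0],
    [0,15,0],
    [0,20,0],
    [0,23,0],
    [0,23,0],
    [0,23,0],
    [0,23,0],
  ],
  turn=[
    [0,0,0],
    [0,0,0],
    [0,0,0],
    [0,0,0],
    [0,0,0],
    [0,0,0],
    [0,0,0],
    [0,0,0],
  ],
)

```text
time_s: 12.95
tool_pos: [0.5217, 0.0096, 0.2193]
orientation: [[0.0, 1.0, -0.0], [1.0, -0.0, -0.001], [-0.001, -0.0, -1.0]]
contact_force: [-0.8, 0.8, 0.1]
gripper_width: 0.0856
grasp_force: 0.0
```

```bash
python3 - <<'E'
from h import *
im,k=cam("wrist","wr5");print(manip.get_obs()["tool_pos"])
u,v=map(int,proj(k,(.518,.031,.075)));print(u,v)
g=cv2.cvtColor(im,6).astype(float)
# plug: white disc with dark dot
w=g[v-30:v+30,u-30:u+30]
m=((w>185)*255).astype(np.uint8);n,l,s,c=cv2.connectedComponentsWithStats(m)
for i in range(1,n):
    if 20<s[i,4]<900:
        x,y,ww,hh=s[i,:4]; print(s[i],c[i],onz(k,u-30+c[i][0],v-30+c[i][1],.075).round(4))
cv2.imwrite("pics/c4.png",cv2.resize(im[v-60:v+60,u-60:u+60],(480,480),interpolation=2))
E
```

```text
[0.52176418 0.00900349 0.21929013]
312 168
```

View pics/c4.png

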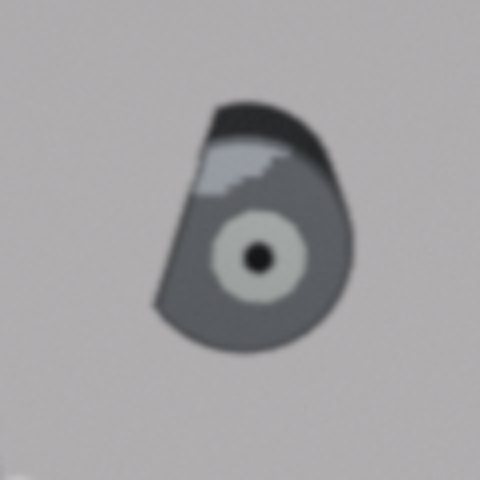

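The cartridge stands upright, its plug centre near pixel (316,172), flat facing left as expected.

```bash
python3 - <<'E'
from h import *
im,k=load("wr5");g=cv2.cvtColor(im,6).astype(float)
w=np.clip(100-g[165:179,309:323],0,None)
w=(g[166:178,310:322]<90)*1.;yy,xx=np.mgrid[166:178,310:322];u,v=(w*xx).sum()/w.sum(),(w*yy).sum()/w.sum()
P=onz(k,u,v,.075)[:2];print(u,v,P)
rx=np.array([.949,-.316]);jc=np.array([.5222,.030]);print("along rack x: cam",P@rx,"jaw",jc@rx-.0045)
ry=np.array([.316,.949]);print("perp offset",(P-jc)@ry)
print("move cm",(P-manip.get_obs()["tool_pos"][:2])*100)
E
```

```text
316.2439024390244 172.0 [0.5209463  0.02827903]
along rack x: cam 0.4854418632029321 jaw 0.48158779999999995
perp offset -0.002029371023240882
move cm [-0.08178783  1.92755414]
```

Call:
apply_moves(
  xyz=[
    [0,1,-1],
    [-0.2,1.95,-2],
    [-0.2,1.95,-3],
    [-0.2,1.95,-4],
    [-0.2,1.95,-5],
    [-0.2,1.95,-6],
    [-0.2,1.95,-6.5],
    [-0.2,1.95,-7],
    [-0.2,1.95,-7],
    [-0.2,1.95,-7],
  ],
  turn=[
    [0,0,8],
    [0,0,16],
    [0,0,24],
    [0,0,32],
    [0,0,40],
    [0,0,48],
    [0,0,56],
    [0,0,64],
    [0,0,71.7],
    [0,0,71.7],
  ],
)

```text
time_s: 14.0
tool_pos: [0.52, 0.0277, 0.1489]
orientation: [[-0.948, 0.317, -0.001], [0.317, 0.948, -0.0], [0.001, -0.0, -1.0]]
contact_force: [-0.9, -1.0, 0.5]
gripper_width: 0.0856
grasp_force: 0.0
```

Call:
apply_moves(
  xyz=[
    [0,0,-3],
    [0,0,-6],
    [0,0,-8],
    [0,0,-9.3],
    [0,0,-9.3],
    [0,0,-9.3],
    [0,0,-9.3],
  ],
  turn=[
    [0,0,0],
    [0,0,0],
    [0,0,0],
    [0,0,0],
    [0,0,0],
    [0,0,0],
    [0,0,0],
  ],
)

```text
time_s: 14.7
tool_pos: [0.5209, 0.0296, 0.0574]
orientation: [[-0.949, 0.315, 0.002], [0.315, 0.949, 0.0], [-0.002, 0.001, -1.0]]
contact_force: [0.1, -0.2, 0.4]
gripper_width: 0.0856
grasp_force: 0.0
```

Call:
apply_moves(
  xyz=[
    [0,0,0],
    [0,0,0],
    [0,0,0],
    [0,0,0],
    [0,0,0],
    [0,0,0],
    [0,0,0],
  ],
  turn=[
    [0,0,0],
    [0,0,0],
    [0,0,0],
    [0,0,0],
    [0,0,0],
    [0,0,0],
    [0,0,0],
  ],
  fingers=1,
  grip_force=40,
)

```text
time_s: 15.4
tool_pos: [0.5202, 0.0294, 0.057]
orientation: [[-0.949, 0.314, 0.001], [0.314, 0.949, -0.0], [-0.001, -0.0, -1.0]]
contact_force: [-1.6, -0.5, 5.9]
gripper_width: 0.047
grasp_force: 40.9
```

Call:
apply_moves(
  xyz=[
    [0,0,1],
    [0,0,4],
    [0,0,8],
    [0,0,12],
    [0,0,12],
    [0,0,12],
  ],
  turn=[
    [0,0,0],
    [0,0,0],
    [0,0,0],
    [0,0,0],
    [0,0,0],
    [0,0,0],
  ],
)

```text
time_s: 16.0
tool_pos: [0.5195, 0.0292, 0.1765]
orientation: [[-0.949, 0.314, 0.0], [0.314, 0.949, -0.0], [-0.0, -0.0, -1.0]]
contact_force: [-1.1, -0.7, -3.2]
gripper_width: 0.0471
grasp_force: 44.2
```

```bash
python3 - <<'E'
from h import *
o=manip.get_obs();print(o["tool_pos"],o["orientation"].round(4),o["joint_pos"].round(2))
E
```

```text
[0.51949349 0.02924476 0.1765054 ] [[-9.494e-01  3.142e-01  1.000e-04]
 [ 3.142e-01  9.494e-01 -4.000e-04]
 [-2.000e-04 -4.000e-04 -1.000e+00]] [ 0.18  0.55 -0.42  1.89  0.31  0.77  0.85]
```

```bash
python3 - <<'E'
from h import *
im,k=load("wr5");g=cv2.GaussianBlur(cv2.cvtColor(im,6),(3,3),0).astype(float)
# inner finger edges per row (strongest gradient), tool axis line projection
for r in (268,275,282,290,300,310,320):
    row=g[r]; L=np.arange(200,300);R=np.arange(345,440)
    gl=np.gradient(row); l=L[np.argmax(np.abs(gl[L]))]; rr=R[np.argmax(np.abs(gl[R]))]
    print(r,l,rr,(l+rr)/2)
tp=np.array([.52176,.0090,.2193])
for dz in(-.02,0,.02): print(proj(k,tp+[0,0,dz]),k["R"].T@(tp+[0,0,dz]-k["p"]))
E
```

```text
268 225 409 317.0
275 226 409 317.5
282 226 408 317.0
290 227 407 317.0
300 243 409 326.0
310 221 413 317.0
320 216 418 317.0
(np.float64(317.3190107782043), np.float64(267.08890236251216)) [1.12721813e-04 3.33574368e-02 1.55240020e-01]
(np.float64(317.35586995824855), np.float64(290.8016742200317)) [1.14895178e-04 3.95526293e-02 1.36223722e-01]
(np.float64(317.4046895605812), np.float64(322.2089950257865)) [1.17068544e-04 4.57478219e-02 1.17207425e-01]
```

The finger midline (u≈317.0) matches the projected tool axis (317.3), so the camera shows no lateral bias and I trust its measurements. I carry the cartridge to the dock, turning it by -150.7°.

Call:
apply_moves(
  xyz=[
    [0,-1,0],
    [0,-3,0],
    [0,-5,0],
    [0,-7,0],
    [0.2,-9,0],
    [0.4,-11,0],
    [0.5,-13,0],
    [0.6,-15,0],
    [0.8,-17,0],
    [0.9,-18,0],
  ],
  turn=[
    [0,0,-7],
    [0,0,-15],
    [0,0,-23],
    [0,0,-31],
    [0,0,-39],
    [0,0,-47],
    [0,0,-55],
    [0,0,-63],
    [0,0,-71],
    [0,0,-79],
  ],
)

```text
time_s: 17.0
tool_pos: [0.5268, -0.1528, 0.1736]
orientation: [[0.136, 0.991, -0.006], [0.991, -0.136, -0.001], [-0.001, -0.006, -1.0]]
contact_force: [-0.0, -0.8, -3.7]
gripper_width: 0.0473
grasp_force: 44.2
```

Call:
apply_moves(
  xyz=[
    [0,-1,0],
    [0,-2,0],
    [0,-3,0],
    [0,-4,0],
    [0.1,-4.9,0],
    [0.1,-4.9,0],
    [0.1,-4.9,0],
    [0.1,-4.9,0],
    [0.1,-4.9,0],
    [0.1,-4.9,0],
  ],
  turn=[
    [0,0,-8],
    [0,0,-16],
    [0,0,-24],
    [0,0,-32],
    [0,0,-40],
    [0,0,-48],
    [0,0,-56],
    [0,0,-64],
    [0,0,-71.7],
    [0,0,-71.7],
  ],
)

```text
time_s: 18.0
tool_pos: [0.5283, -0.1984, 0.1736]
orientation: [[0.981, 0.191, -0.006], [0.191, -0.982, 0.001], [-0.006, -0.002, -1.0]]
contact_force: [0.4, 0.3, -3.1]
gripper_width: 0.0471
grasp_force: 44.2
```

Call:
apply_moves(
  xyz=[
    [0,0,0],
    [0,0,0],
    [0,0,0],
  ],
  turn=[
    [0,0,0],
    [0,0,0],
    [0,0,0],
  ],
)

```text
time_s: 18.3
tool_pos: [0.5297, -0.1995, 0.1759]
orientation: [[0.981, 0.192, -0.001], [0.192, -0.981, 0.0], [-0.001, -0.001, -1.0]]
contact_force: [-0.4, 0.1, -4.1]
gripper_width: 0.0464
grasp_force: 44.2
```

```bash
python3 - <<'E'
from h import *
o=manip.get_obs();y=o["orientation"][:,1];print(o["tool_pos"],np.degrees(np.arctan2(y[1],y[0])),o["joint_pos"].round(2))
E
```

```text
[ 0.5296737  -0.1994854   0.17592351] -78.94431960634414 [ 0.11  0.6   0.33  1.78 -0.25  0.81 -0.81]
```

Call:
apply_moves(
  xyz=[
    [0,0,-3],
    [0,0,-6],
    [0,0,-8],
    [0,0,-8.5],
    [0,0,-8.8],
    [0,0,-9.1],
    [0,0,-9.1],
    [0,0,-9.1],
  ],
  turn=[
    [0,0,0],
    [0,0,0],
    [0,0,0],
    [0,0,0],
    [0,0,0],
    [0,0,0],
    [0,0,0],
    [0,0,0],
  ],
)

```text
time_s: 19.1
tool_pos: [0.5306, -0.1999, 0.0863]
orientation: [[0.982, 0.191, 0.002], [0.191, -0.982, -0.001], [0.002, 0.001, -1.0]]
contact_force: [0.5, 0.1, -2.3]
gripper_width: 0.047
grasp_force: 44.3
```

Call:
apply_moves(
  xyz=[
    [0,0,-0.1],
    [0,0,-0.2],
    [0,0,-0.3],
    [0,0,-0.3],
  ],
  turn=[
    [0,0,0],
    [0,0,0],
    [0,0,0],
    [0,0,0],
  ],
)

```text
time_s: 19.5
tool_pos: [0.5306, -0.2001, 0.0859]
orientation: [[0.982, 0.191, 0.003], [0.191, -0.982, -0.0], [0.003, 0.001, -1.0]]
contact_force: [-4.5, 1.4, 17.8]
gripper_width: 0.0472
grasp_force: 46.3
```

Touching the rim: the reaction pushes toward -x and slightly +y. I shift that way under light load.

Call:
apply_moves(
  xyz=[
    [0,0,0.1],
    [-0.1,0.02,0.1],
    [-0.15,0.04,0.1],
    [-0.2,0.04,0],
    [-0.2,0.04,0],
    [-0.2,0.04,0],
  ],
  turn=[
    [0,0,0],
    [0,0,0],
    [0,0,0],
    [0,0,0],
    [0,0,0],
    [0,0,0],
  ],
)

```text
time_s: 20.1
tool_pos: [0.5279, -0.2001, 0.0831]
orientation: [[0.982, 0.19, 0.001], [0.19, -0.982, -0.001], [0.0, 0.001, -1.0]]
contact_force: [-3.1, -1.4, 6.4]
gripper_width: 0.0472
grasp_force: 45.0
```

```bash
python3 - <<'E'
from h import *
o=manip.get_obs();print(o["tool_pos"],o["contact_force"],o["moment"])
E
```

```text
[ 0.52789453 -0.20005599  0.08305679] [-3.06364279 -1.42912318  6.3807279 ] [-0.24305708  0.44051839  0.04192268]
```

Call:
apply_moves(
  xyz=[
    [-0.05,0,-0.1],
    [-0.1,0,-0.2],
    [-0.1,0,-0.3],
    [-0.1,0,-0.4],
    [-0.1,0,-0.4],
  ],
  turn=[
    [0,0,0],
    [0,0,0],
    [0,0,0],
    [0,0,0],
    [0,0,0],
  ],
)

```text
time_s: 20.6
tool_pos: [0.5267, -0.2, 0.0776]
orientation: [[0.982, 0.19, -0.001], [0.19, -0.982, -0.001], [-0.001, 0.001, -1.0]]
contact_force: [-0.3, -3.4, -2.2]
gripper_width: 0.047
grasp_force: 44.3
```

Call:
apply_moves(
  xyz=[
    [0,-0.03,-0.2],
    [0,-0.06,-0.5],
    [0,-0.06,-0.8],
    [0,-0.06,-1.1],
    [0,-0.06,-1.2],
    [0,-0.06,-1.2],
  ],
  turn=[
    [0,0,0],
    [0,0,0],
    [0,0,0],
    [0,0,0],
    [0,0,0],
    [0,0,0],
  ],
)

```text
time_s: 21.2
tool_pos: [0.5268, -0.2001, 0.0659]
orientation: [[0.982, 0.19, -0.0], [0.19, -0.982, -0.001], [-0.0, 0.0, -1.0]]
contact_force: [-1.1, -4.3, -3.5]
gripper_width: 0.0472
grasp_force: 44.2
```

Call:
apply_moves(
  xyz=[
    [0,-0.03,-0.1],
    [0,-0.05,-0.2],
    [0,-0.05,-0.3],
    [0,-0.05,-0.4],
    [0,-0.05,-0.4],
  ],
  turn=[
    [0,0,0],
    [0,0,0],
    [0,0,0],
    [0,0,0],
    [0,0,0],
  ],
)

```text
time_s: 21.7
tool_pos: [0.5268, -0.2001, 0.063]
orientation: [[0.982, 0.191, -0.0], [0.191, -0.982, 0.0], [0.0, -0.0, -1.0]]
contact_force: [-3.6, -2.2, 4.9]
gripper_width: 0.047
grasp_force: 45.0
```

At 0.063, as expected for fully home, with contact. I release and back straight up.

Call:
apply_moves(
  xyz=[
    [0,0,0.1],
    [0,0,0.1],
    [0,0,0.1],
    [0,0,0.1],
    [0,0,0.1],
    [0,0,0.1],
  ],
  turn=[
    [0,0,0],
    [0,0,0],
    [0,0,0],
    [0,0,0],
    [0,0,0],
    [0,0,0],
  ],
  fingers=0,
)

```text
time_s: 22.3
tool_pos: [0.527, -0.2, 0.0632]
orientation: [[0.982, 0.191, 0.0], [0.191, -0.982, 0.0], [0.0, -0.0, -1.0]]
contact_force: [-0.3, -0.6, 0.7]
gripper_width: 0.0854
grasp_force: 0.0
```

Call:
apply_moves(
  xyz=[
    [0,0,2],
    [0,0,5],
    [0,0,9],
    [0,0,13],
    [0,0,16],
    [-2,0,16],
    [-5,0,16],
    [-6,0,16],
    [-6,0,16],
  ],
  turn=[
    [0,0,0],
    [0,0,0],
    [0,0,0],
    [0,0,0],
    [0,0,0],
    [0,0,0],
    [0,0,0],
    [0,0,0],
    [0,0,0],
  ],
)

```text
time_s: 23.2
tool_pos: [0.4657, -0.2004, 0.2235]
orientation: [[0.982, 0.189, -0.0], [0.189, -0.982, 0.001], [-0.0, -0.001, -1.0]]
contact_force: [0.3, -1.2, -0.5]
gripper_width: 0.0858
grasp_force: 0.0
```

```bash
python3 - <<'E'
from h import *
im,k=cam("wrist","wr6");print(manip.get_obs()["tool_pos"],manip.get_obs()["contact_force"])
print(proj(k,(.5275,-.2,.081)))
s,_=cam("scene","sc6")
a=cv2.resize(im,(400,250)); b=cv2.resize(s[150:310,200:456],(400,250),interpolation=2)
u,v=map(int,proj(k,(.5275,-.2,.06)));t=cv2.resize(im[max(v-50,0):v+50,max(u-80,0):u+80],(480,300),interpolation=2)
cv2.imwrite("pics/f.png",np.vstack([np.hstack([a,b]),np.hstack([t,np.zeros((300,320,3),np.uint8)])]))
for uu in [0]: pass
E
```

```text
[ 0.46735982 -0.20021268  0.22349765] [ 0.51842654  0.24675    -0.55162517]
(np.float64(331.0719206819116), np.float64(121.65017047402188))
```

View pics/f.png

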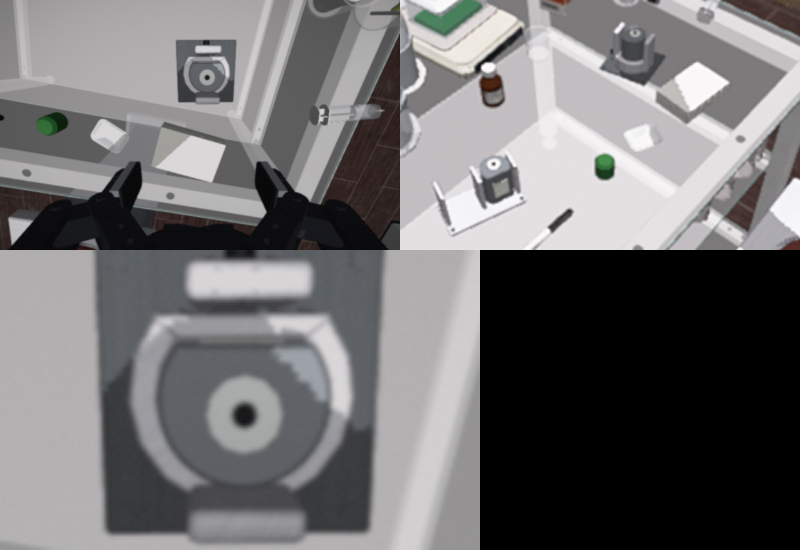

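The final views show the full cartridge in the dock (plug at (245,415) in the crop), flats matching and level with the guards. The spent cartridge stands in its bay and the bystanders in view look undisturbed, so I hand the job in.

```bash
python3 -c "
from bench import manip
print(manip.sign_off())"
```

```text
the job is handed in; nothing more can be done
None
```

The job is handed in at about 23 s: the full cartridge (from bay0, about 3.9 N when lifted) was stood on the bench, regrasped by its round sides and lowered home in the dock, and the spent one is back in bay1; sign-off gave no verdict.

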